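# Clamp the vacuum nozzle

### The job

Connect the suction nozzle of the vacuum drying line: swing the hinged half of the clamp ring shut round the two flanges, then turn the hooked latch round the pin on the ring until it wedges tight and holds by itself when let go. Work by feel and gently: never load the ring or the latch with 20 N or more, and do not knock the nozzle or shift the things standing round.

Things in the scene. Friction and masses are not known exactly. Their poses are not given: they have to be found in the camera images.
- port_axis (a point): Point on the upright axis of the fixed port, 48 mm above the table, on top of its gasket; its axes are those of the stand (fixed to the table, turned about z; grey plate 150x170x12 mm). In this frame the ring hinge is at (0, +47) mm and the latch pivot at (+16, -56) mm. The port's flange is 60 mm across; a fixed half ring embraces its +x half, the swinging half closes its -x half
- ring_hinge (a point): The upright hinge axis of the swinging half ring, at the ring's top face, 60.5 mm above the table. The ring is aluminium-coloured, 34 to 60.5 mm above the table, 35 mm in outer radius; a lug on it carries the keeper pin, upright, dark, 10 mm thick, reaching 85 mm above the table, about 105 mm from the hinge
- ring (a joint): Angle of the swinging half ring (rad): 0 = shut, up to 1.7 = swung open; seen from above it closes counter-clockwise about ring_hinge. It stays where it is left (about 1.5 N at its post moves it), pushes the loose nozzle into line as it closes, and stops when both flanges are embraced, near 0 (-0.04 to 0), against metal: the force then rises fast
- ring_post (a point): Top of the dark upright finger post on the swinging half ring: 12 mm thick, free from 60.5 mm to 112.5 mm above the table, for pushing or pinching; this point lies 81 mm from the ring hinge axis. With the ring shut it is at (-49, -18) mm from port_axis in the stand frame
- latch_pivot (a point): The upright pivot axis of the latch, 70 mm above the table. Hook and lever are bent round rod 8 mm thick, 66 to 74 mm above the table. Pushed at its post with 10 to 15 N in all after it begins to wedge, the latch keeps the ring clamped when let go. If the ring is open more than about 0.06 rad, the hook can miss or strike the keeper pin
- latch (a joint): Angle of the latch (rad): 1.6 = wide open; it closes clockwise seen from above and stays where it is left (about 3 to 4 N at its post moves it). With the ring shut, its hook passes behind the keeper pin and wedges: this begins somewhere between +0.25 and -0.35, differing each time, since the sprung pin's carriage (not measured) is set anew within 6 mm; the push then rises by about 3 N per mm
- latch_post (a point): Top of the dark upright finger post at the end of the latch's lever: 12 mm thick, free from 75 mm to 115 mm above the table, 75 mm from the latch pivot; with the latch at angle q the direction from the pivot to the post is 240 degrees + q in the stand frame (counter-clockwise from its x axis)
- nozzle_axis (a point): Centre of the underside of the loose flanged nozzle: flange 60 mm across and 6 mm thick, ribbed stub above it, 44 mm high in all (top 92 mm above the table), resting on the port's gasket a few mm out of line towards the open side
- nozzle: The same loose nozzle; origin at the centre of its underside, z up its axis
- loupe: Bystander: black stand loupe, 43 mm across, 38 mm high, beside the stand
- tweezers: Bystander: steel tweezers 131x20x9 mm lying in front of the stand
- weight: Bystander: grey cloth-covered weight 100x46x27 mm, on the latch side of the stand
- buds: Bystander: tub of cotton buds, 77 mm across, 80 mm high, behind the stand
Not all that is in view belongs to the job. Of the things shaped like the nozzle, the aluminium one is meant.

How it is judged:
On the way:
1. the ring is shut round both flanges while the latch is still open (value of joint ring below 0.06 rad and value of joint latch above 0.5 rad), for 0.2 s.
At the end, for the whole second after the job is handed in: The ring is shut (within 0.05 rad), the latch is hooked round the keeper pin (latch angle below 0.4 rad) and holds it with more than 5 N by itself, the ring presses on the nozzle's flange with more than 3 N, and the nozzle stands upright (0.05 rad) and still, within 2.5 mm of the port's axis (value of joint ring below 0.05 rad and value of joint latch below 0.4 rad and contact force between latch and ring above 5 N and contact force between ring and nozzle above 3 N and horizontal distance between nozzle_axis and port_axis below 0.0025 m and angle between nozzle's own z axis and vertical below 0.05 rad and linear speed of nozzle below 0.02 m/s); the robot touches nothing.
It fails at once if the robot pushes or squeezes the ring with more than 30 N or the latch with more than 20 N (contact force between any of the fingers, the arm and ring above 30 N or contact force between any of the fingers, the arm and latch above 20 N).
It fails at once if the robot strikes the nozzle with more than 15 N (contact force between the fingers and nozzle above 15 N).
It fails at once if a bystander is moved more than 2 cm (distance of any of loupe, tweezers, weight, buds from where it was at the start of the episode above 0.02 m).
It also fails if it takes over 72 s, if anything falls off the work surface, if the arm or the gripper's body presses on something with over 40 N, if the wrist force passes 120 N, or if a joint passes its speed limit or range.

### The arm

A 6-joint arm with a two-finger parallel gripper is mounted at the origin on the work surface; the furniture and walls round the work are solid. World frame = base frame: x ahead of the robot, y to its left, z up, the work surface at z = 0. Lengths are in m, angles in rad, forces in N, time in s.
With the tool pointing down it reaches from about 0.35 to 0.85 m from the base axis. Payload 8.1 kg.
Tool frame: the origin (TCP) lies midway between the tips of the shut fingers; the grasp point (between the pads) lies 19 mm behind it; z points along the fingers, y is the line along which they close (so a half turn about z gives the same grasp; the last joint's range is limited). The gripper opens to 93 mm and grips with 3 to 60 N. Pads are 15 mm wide; open, the fingers measure 128 mm over their backs; the gripper's body (75 mm by 188 mm) begins 65 mm behind the grasp point.
Start: joints at [1.089, 0.13, 1.488, -0, 1.523, -0.085], TCP at [0.232, 0.553, 0.219] pointing down, gripper open.
Joint ranges: [-2.96, 2.96], [-0.89, 2.26], [0.02, 2.5], [-1.34, 4.48], [0, 2.73], [-2.66, 2.66]. Speed limits (rad/s): [2.39, 2.39, 2.79, 3.14, 3.14, 3.14].

### API

Orientations are given as a rotation vector (axis times angle).
In Python, from plant import robot, cams gives the robot as it stands. The module is installed in compiled form; this text tells all that it offers.
- The arm moves only by the tool play_rows, never from a script. Its arguments are lists of equal length, an entry for each row: "slide": the shift along the tool's x, y, z scaled (see below), a list of three; "twist": the turn, a rotation vector about the tool's x, y, z scaled (see below), a list of three. A call has exactly 8 rows; each row shifts and turns the commanded pose from where the row before left it, along the tool's axes as they then stand; what a row does not reach is not made up. The controller multiplies each number of a shift by 25 cm and each number of a turn by 60 degrees. A row lasts 1/10 s, in which the tool goes at most 50 mm and 8.59 degrees, less where a joint would pass 70% of its speed; a pose out of reach is approached as far as the arm can. A call with a number of a shift or a turn outside -1 to 1 is refused whole. A call with a gripper value outside its range is refused whole. "fingers" is the closure, from -1 (fully open) to 1 (shut), set as the call begins (left out, the last holds). The fingers move at their own pace and stop on an object; "force" is the grip in N (left out, the last holds). Time passes only in rows, so rows that do not move let the fingers close, or fill a call up. It gives the time, the measured TCP pose, the force, the opening and the grip force at its end, in the units of the state.
- robot.read_state(): the state, without advancing time (a new reading comes with each control period).
- cams.read_camera(name): name is "side" or "top"; returns (picture, depth): 384x512x3 uint8, red, green, blue; 384x512 float32, m along the optical axis (not along the pixel's ray), 0 where there is no reading.
- cams.get_calibration(name): a dict with "fx", "fy", "cx", "cy" (pixels), "world_from_camera" (4x4, takes a point from camera to world coordinates). Camera axes: x right, y down, z forward; pixel columns grow to the right and rows downward; lengths in m; the calibration is good to about 2 mm. A picture is of the moment at which its call begins. get_calibration takes no time and is no camera call.
- robot.close_job(): hands the job in; it is judged then, once.
The state is a dict: "t": time; "q": joint angles; "dq": joint speeds; "joint_torque": joint torques, N m; "tool_pos": TCP position; "orientation": TCP orientation; "force": force on the tool from outside, world axes, zero at the start; "wrist_torque": the same for the moment, N m; "opening": finger opening in m; "gripper_force": force on a finger pad.
Only numpy, scipy, OpenCV 4.12 (cv2) and the standard library are available. Lean on these libraries where they do the work, as an engineer would, in place of code of your own. Each camera call takes 0.05 s, during which the arm holds its last target. There are 200 camera calls.

## Working session

There is one attempt and no reset: what is moved stays moved. The work goes in short steps, Python scripts to look and compute and a tool call to move; the robot and the scene stay as the last step left them, time stands still between calls to the robot, and variables do not carry over. Pictures are saved under pics/ and viewed, at most 10 in all, crops included, and the job is handed in when it is done.

Besides the shell and the picture viewer there is one more tool, called after "Emit:" by a JSON object that holds its "fn" and its "kwargs", one argument or row to a line. play_rows: Moves the arm, as the interface text tells. Shifts and turns lie within -1 to 1; 1 stands for 25 cm of shift or 60 degrees of turn. Its arguments: {"type":"object","properties":{"slide":{"type":"array"},"twist":{"type":"array"},"fingers":{"type":"number"},"force":{"type":"number"}},"required":["slide","twist"]}

```bash
mkdir -p pics
cat > h.py <<'E'
import numpy as np, cv2
from plant import robot, cams
from scipy.spatial.transform import Rotation as R
def snap(name):
    im,d=cams.read_camera(name); c=cams.get_calibration(name)
    np.savez(name+'.npz',im=im,d=d); return im,d,c
def world(c,d,u,v,r=1):
    p=d[v-r:v+r+1,u-r:u+r+1]; z=np.median(p[p>0])
    return (c['world_from_camera']@[(u-c['cx'])/c['fx']*z,(v-c['cy'])/c['fy']*z,z,1])[:3]
def ray(c,u,v,h):
    T=c['world_from_camera']; a=T[:3,:3]@[(u-c['cx'])/c['fx'],(v-c['cy'])/c['fy'],1]
    return T[:3,3]+a*(h-T[2,3])/a[2]
def proj(c,p):
    q=np.linalg.inv(c['world_from_camera'])@np.r_[p,1]; return c['fx']*q[0]/q[2]+c['cx'],c['fy']*q[1]/q[2]+c['cy']
E
python3 - <<'E'
from h import *
for n in ('top','side'):
    im,d,c=snap(n); print(n,c['fx'],np.round(c['world_from_camera'],3).tolist())
    cv2.imwrite(f'pics/{n}0.png',cv2.resize(im[:,:,::-1],(800,600),interpolation=cv2.INTER_CUBIC))
s=robot.read_state(); print(s)
E
```

```text
top 373.7062186752756 [[-0.011, -0.994, 0.106, 0.46], [-1.0, 0.01, -0.01, 0.036], [0.009, -0.106, -0.994, 1.015], [0.0, 0.0, 0.0, 1.0]]
side 418.5949942641756 [[0.98, -0.125, 0.156, 0.402], [-0.199, -0.511, 0.836, -0.827], [-0.025, -0.851, -0.525, 0.64], [0.0, 0.0, 0.0, 1.0]]
{'t': 0.1, 'q': array([ 1.08861948e+00,  1.31079122e-01,  1.48914706e+00,  2.47409426e-06,
        1.52301217e+00, -8.54319267e-02]), 'dq': array([-1.77629353e-03, -1.82083179e-03, -4.03640821e-04,  1.81400892e-05,
       -1.17605447e-03, -2.38398830e-04]), 'joint_torque': array([ 1.78083203e-03, -5.61339891e+01, -4.93096840e+01,  7.70715857e-02,
        2.89768173e-02, -2.43247410e-05]), 'tool_pos': array([0.23161094, 0.55294461, 0.21770905]), 'orientation': array([-6.19034849e-01, -3.07952659e+00,  2.48020380e-03]), 'force': array([ 0.21053326,  0.20970152, -0.46121127]), 'wrist_torque': array([-0.00670572,  0.00523917,  0.00955531]), 'gripper_force': 0.0, 'opening': 0.09269186735277635}
```

View pics/top0.png

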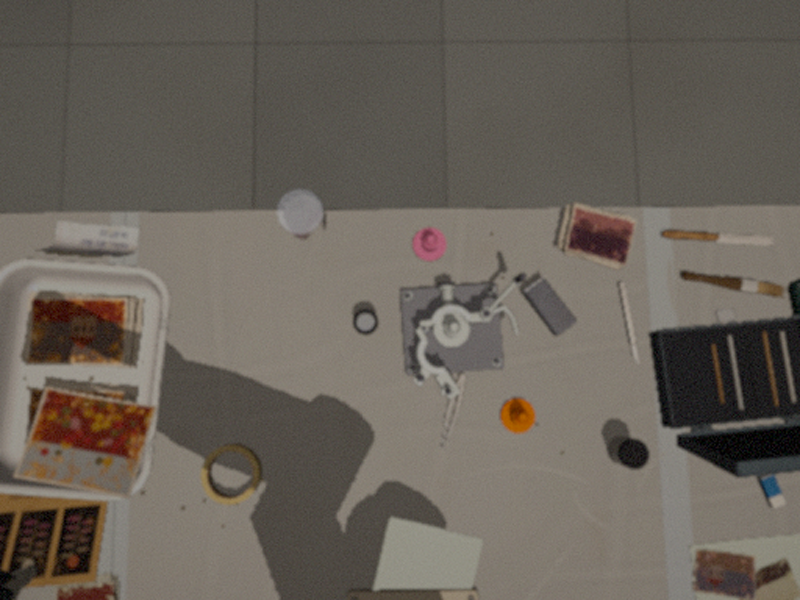

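View pics/side0.png

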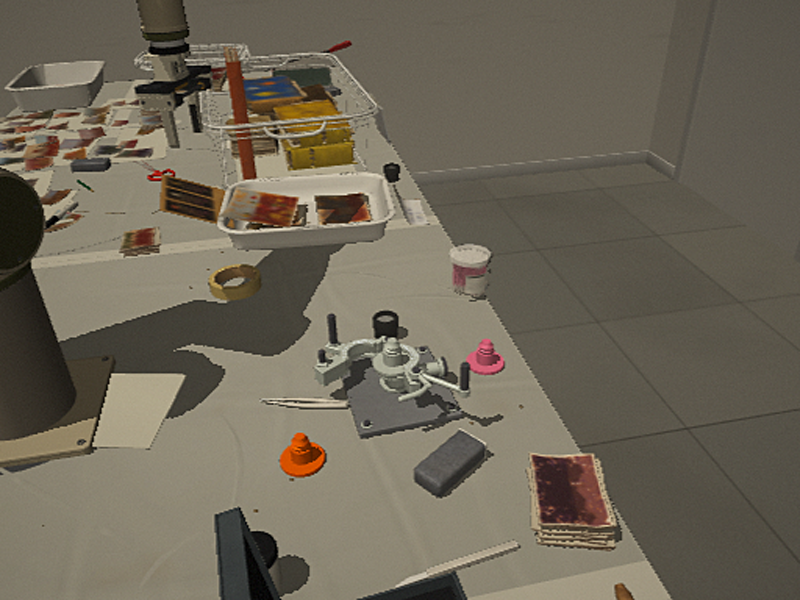

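The pictures show three nozzle-shaped things. In the top view there is a pink one at (429,243), an orange one at (518,414) and an aluminium one at (452,325). The aluminium one sits on the grey plate inside the ring, so it is the one meant. I'll confirm it in an enlarged crop.

Run:
```python
from h import *
t=np.load('top.npz')['im'][165:265,240:370]; s=np.load('side.npz')['im'][190:290,190:320]
a=[cv2.resize(i[:,:,::-1],(780,600),interpolation=cv2.INTER_CUBIC) for i in (t,s)]
cv2.imwrite('pics/tc.png',a[0]); cv2.imwrite('pics/sc.png',a[1])
```

```text
(no output)
```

View pics/tc.png

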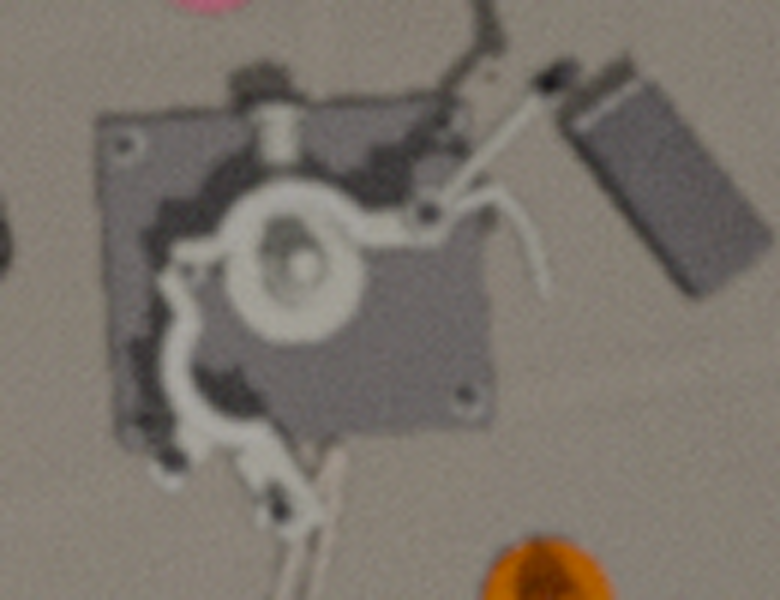

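View pics/sc.png

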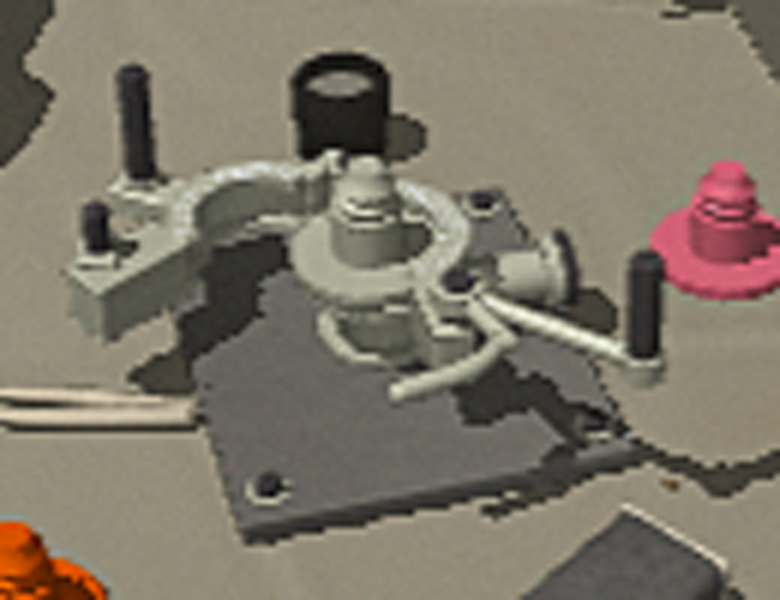

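The aluminium nozzle is confirmed inside the ring. Top crop: nozzle (300,265), hinge (190,270), latch pivot (428,212), latch post (552,78), ring post (172,462), keeper pin (278,505). Side crop: latch post top (647,258), ring post top (133,72), pin top (96,208). Next I'll fit the pose.

```bash
cat > fit.py <<'E'
from h import *
from scipy.optimize import least_squares
ct,cs=cams.get_calibration('top'),cams.get_calibration('side')
def S(x,p,h): # stand->world
    c,s=np.cos(x[2]),np.sin(x[2]); return np.array([x[0]+c*p[0]-s*p[1],x[1]+s*p[0]+c*p[1],h])
H=np.array([0,.047])
def rot(p,a): c,s=np.cos(a),np.sin(a); return H+np.array([c*(p[0]-H[0])-s*(p[1]-H[1]),s*(p[0]-H[0])+c*(p[1]-H[1])])
def post(x,a): return S(x,rot(np.array([-.049,-.018]),-a),.1125)
def lpost(x,q,h=.115): a=np.radians(240)+q; return S(x,np.array([.016+.075*np.cos(a),-.056+.075*np.sin(a)]),h)
E
python3 - <<'E'
from fit import *
T=lambda u,v:np.array([240+u/6-.5,165+v/6-.5]); D=lambda u,v:np.array([190+u/6-.5,190+v/6-.5])
def obs(x):
    L=[(ct,S(x,[.016,-.056],.075),T(428,210)),(ct,S(x,H,.0605),T(192,268)),(ct,lpost(x,x[4]),T(551,80)),(cs,lpost(x,x[4]),D(647,258)),
     (ct,post(x,x[3]),T(172,460)),(cs,post(x,x[3]),D(133,72)),(cs,S(x,[.016,-.056],.075),D(462,278))]
    return L
# plate as extra: corners fit +-75/85 about unknown centre -> only yaw
f=lambda x:np.concatenate([np.array(proj(c,p))-o for c,p,o in obs(x)])
r=least_squares(f,[.5,0,0,1.2,1.6],loss='soft_l1'); x=r.x
print(x,np.round(f(x).reshape(-1,2),1).tolist())
print('lpost',lpost(x,x[4]),'post',post(x,x[3]),'hinge',S(x,H,.06),'piv',S(x,[.016,-.056],.07))
for a in (x[3],.8,.4,.1,0): print('ring',round(a,2),post(x,a).round(4))
for q in (x[4],1,.5,.2,0,-.3): print('latch',round(q,2),lpost(x,q).round(4))
print('plate yaw',[np.round(ray(ct,*T(*k),.012),3).tolist() for k in ((97,118),(462,95),(492,428))])
a=np.load('top.npz');print('pin',ray(ct,*T(278,505),.085)); print('weight',[ray(ct,*T(*k),.027).round(3).tolist() for k in((565,120),(630,70),(770,240),(695,297))])
print('tool R',R.from_rotvec(robot.read_state()['orientation']).as_matrix().round(3).tolist())
np.save('x.npy',x)
E
```

```text
[ 0.54045809 -0.06895901  0.05847813  1.08925153  1.25643249] [[-0.2, 0.4], [-1.2, 0.3], [2.9, -1.6], [0.0, -0.1], [0.4, 0.1], [0.1, -0.9], [-0.3, 0.2]]
lpost [ 0.61304935 -0.17664663  0.115     ] post [ 0.45676726 -0.01343232  0.1125    ] hinge [ 0.53771118 -0.02203935  0.06      ] piv [ 0.55970365 -0.12392817  0.07      ]
ring 1.09 [ 0.4568 -0.0134  0.1125]
ring 0.8 [ 0.4577 -0.0369  0.1125]
ring 0.4 [ 0.4698 -0.0669  0.1125]
ring 0.1 [ 0.4861 -0.0849  0.1125]
ring 0 [ 0.4926 -0.0898  0.1125]
latch 1.26 [ 0.613  -0.1766  0.115 ]
latch 1 [ 0.5979 -0.1885  0.115 ]
latch 0.5 [ 0.5623 -0.1989  0.115 ]
latch 0.2 [ 0.5401 -0.1963  0.115 ]
latch 0 [ 0.5261 -0.191   0.115 ]
latch -0.3 [ 0.5078 -0.178   0.115 ]
plate yaw [[0.611, 0.014, 0.012], [0.62, -0.152, 0.012], [0.469, -0.161, 0.012]]
pin [ 0.43807197 -0.05738452  0.085     ]
weight [[0.606, -0.195, 0.027], [0.628, -0.225, 0.027], [0.551, -0.284, 0.027], [0.526, -0.25, 0.027]]
tool R [[-0.922, 0.386, -0.001], [0.386, 0.922, -0.001], [0.0, -0.002, -1.0]]
```

```bash
cat > plan.py <<'E'
import sys
from fit import *
def rows(wps,start=None):
    """wps: list of (x,y,z,yaw_deg,nrows); prints slide/twist rows from the measured (or given) pose"""
    if start is None:
        s=robot.read_state(); M=R.from_rotvec(s['orientation']).as_matrix(); p=s['tool_pos'];yaw=np.degrees(np.arctan2(M[1,0],M[0,0]))
    else: p,yaw=np.array(start[:3]),start[3]
    sl,tw=[],[]
    for *q,y1,n in wps:
        q=np.array(q); d=(q-p)/n; dy=(y1-yaw)/n
        for k in range(n):
            c,s_=np.cos(np.radians(yaw)),np.sin(np.radians(yaw))
            sl.append([round(float(v)/.25,3) for v in (d[0]*c+d[1]*s_, d[0]*s_-d[1]*c, -d[2])]); tw.append([0,0,round(-dy/60,3)]); yaw+=dy
        p=q
    for i in range(0,len(sl),8): print(sl[i:i+8],'\n ',tw[i:i+8])
def st():
    s=robot.read_state(); M=R.from_rotvec(s['orientation']).as_matrix()
    print('t',round(s['t'],2),'p',s['tool_pos'].round(4),'yaw',np.degrees(np.arctan2(M[1,0],M[0,0])).round(1),'tilt',M[2].round(3),'F',s['force'].round(2),'T',s['wrist_torque'].round(2),'open',round(s['opening'],4))
E
python3 - <<'E'
from plan import *
rows([(.461,.03,.16,84,16)])
E
```

```text
[[-0.103, -0.098, 0.014], [-0.111, -0.09, 0.014], [-0.118, -0.081, 0.014], [-0.124, -0.071, 0.014], [-0.129, -0.061, 0.014], [-0.134, -0.05, 0.014], [-0.137, -0.04, 0.014], [-0.14, -0.029, 0.014]] 
  [[0, 0, np.float64(0.076)], [0, 0, np.float64(0.076)], [0, 0, np.float64(0.076)], [0, 0, np.float64(0.076)], [0, 0, np.float64(0.076)], [0, 0, np.float64(0.076)], [0, 0, np.float64(0.076)], [0, 0, np.float64(0.076)]]
[[-0.142, -0.017, 0.014], [-0.143, -0.006, 0.014], [-0.143, 0.006, 0.014], [-0.142, 0.017, 0.014], [-0.14, 0.028, 0.014], [-0.137, 0.039, 0.014], [-0.134, 0.05, 0.014], [-0.129, 0.061, 0.014]] 
  [[0, 0, np.float64(0.076)], [0, 0, np.float64(0.076)], [0, 0, np.float64(0.076)], [0, 0, np.float64(0.076)], [0, 0, np.float64(0.076)], [0, 0, np.float64(0.076)], [0, 0, np.float64(0.076)], [0, 0, np.float64(0.076)]]
```

Emit:
{"fn": "play_rows", "kwargs": {
  "slide": [
    [-0.103,-0.098,0.014],
    [-0.111,-0.09,0.014],
    [-0.118,-0.081,0.014],
    [-0.124,-0.071,0.014],
    [-0.129,-0.061,0.014],
    [-0.134,-0.05,0.014],
    [-0.137,-0.04,0.014],
    [-0.14,-0.029,0.014]
  ],
  "twist": [
    [0,0,0.076],
    [0,0,0.076],
    [0,0,0.076],
    [0,0,0.076],
    [0,0,0.076],
    [0,0,0.076],
    [0,0,0.076],
    [0,0,0.076]
  ],
  "fingers": 1,
  "force": 20
}}

```text
t: 0.9
tool_pos: [0.3469, 0.2905, 0.1901]
orientation: [-1.556, -2.729, 0.001]
force: [0.8, 0.6, -0.6]
opening: 0.0335
gripper_force: 0.0
```

Emit:
{"fn": "play_rows", "kwargs": {
  "slide": [
    [-0.142,-0.017,0.014],
    [-0.143,-0.006,0.014],
    [-0.143,0.006,0.014],
    [-0.142,0.017,0.014],
    [-0.14,0.028,0.014],
    [-0.137,0.039,0.014],
    [-0.134,0.05,0.014],
    [-0.129,0.061,0.014]
  ],
  "twist": [
    [0,0,0.076],
    [0,0,0.076],
    [0,0,0.076],
    [0,0,0.076],
    [0,0,0.076],
    [0,0,0.076],
    [0,0,0.076],
    [0,0,0.076]
  ]
}}

```text
t: 1.7
tool_pos: [0.4629, 0.0293, 0.1622]
orientation: [-2.332, -2.104, 0.0]
force: [0.1, -0.2, 0.4]
opening: 0.0007
gripper_force: 0.0
```

Run:
```python
from plan import *
im,d,c=snap('side'); cv2.imwrite('pics/s2.png',cv2.resize(im[150:300,170:370,::-1],(800,600),interpolation=cv2.INTER_CUBIC)); st()
rows([(.461,.02,.08,84,8)])
```

```text
t 1.75 p [0.4643 0.0251 0.1617] yaw 83.7 tilt [-0.003  0.    -1.   ] F [-1.46 -2.5   0.55] T [-0.25  0.15 -0.02] open 0.0004
[[-0.003, -0.001, 0.041], [-0.003, -0.001, 0.041], [-0.003, -0.001, 0.041], [-0.003, -0.001, 0.041], [-0.003, -0.001, 0.041], [-0.003, -0.001, 0.041], [-0.003, -0.001, 0.041], [-0.003, -0.001, 0.041]] 
  [[0, 0, np.float64(-0.001)], [0, 0, np.float64(-0.001)], [0, 0, np.float64(-0.001)], [0, 0, np.float64(-0.001)], [0, 0, np.float64(-0.001)], [0, 0, np.float64(-0.001)], [0, 0, np.float64(-0.001)], [0, 0, np.float64(-0.001)]]
```

View pics/s2.png

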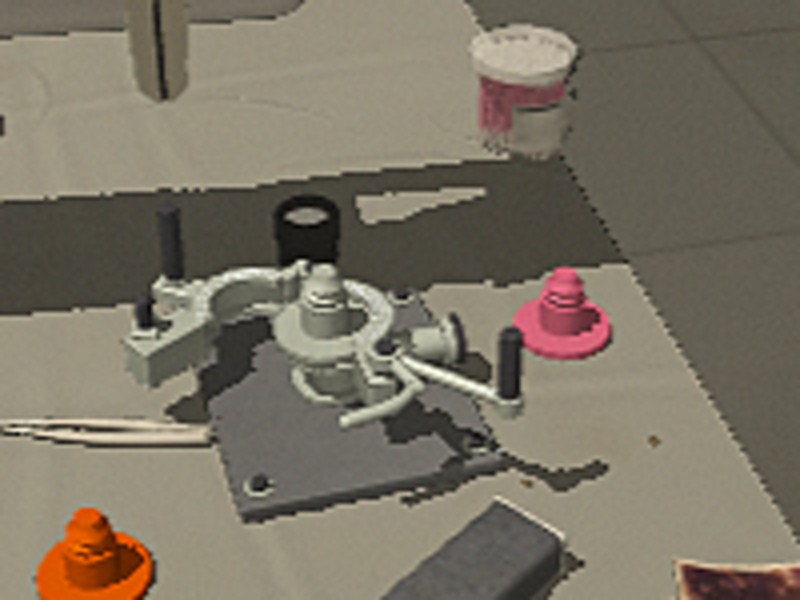

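The side view shows the fingertips at (163,100), behind the ring post (top at (169,212)), with the latch post top at (511,335). That agrees with the fit, so I'll descend behind the post.

Emit:
{"fn": "play_rows", "kwargs": {
  "slide": [
    [0.003,0,0.041],
    [0.003,0,0.041],
    [0.003,0,0.041],
    [0,0,0.041],
    [0,0,0.041],
    [0,0,0.041],
    [0,0,0.041],
    [0,0,0.041]
  ],
  "twist": [
    [0,0,0],
    [0,0,0],
    [0,0,0],
    [0,0,0],
    [0,0,0],
    [0,0,0],
    [0,0,0],
    [0,0,0]
  ]
}}

```text
t: 2.55
tool_pos: [0.463, 0.0331, 0.0798]
orientation: [2.329, 2.109, 0.0]
force: [0.7, 0.1, -0.2]
opening: 0.0004
gripper_force: 0.0
```

Run:
```python
from plan import *
st(); x=np.load('x.npy')
# path: TCP = post - back*pushdir ; tool yaw = push dir-180
for off in (.010,):
  w=[]
  for a,n in ((1.09,4),(.8,7),(.5,7),(.25,6)):
    p=post(x,a); h=S(x,H,0); r=p-h; ang=np.degrees(np.arctan2(r[1],r[0]))%360; dirn=np.radians(ang+90)
    w.append((p[0]-off*np.cos(dirn),p[1]-off*np.sin(dirn),.08,ang-90,n)); print(np.round(w[-1],4))
  rows(w)
```

```text
t 2.55 p [0.463  0.0331 0.0798] yaw 84.3 tilt [ 0.  0. -1.] F [ 0.71  0.08 -0.21] T [-0.05  0.16  0.02] open 0.0004
[ 4.57800e-01 -3.40000e-03  8.00000e-02  8.38875e+01  4.00000e+00]
[ 4.559000e-01 -2.700000e-02  8.000000e-02  1.005033e+02  7.000000e+00]
[ 4.61000e-01 -5.10000e-02  8.00000e-02  1.17692e+02  7.00000e+00]
[ 4.705000e-01 -6.910000e-02  8.000000e-02  1.320159e+02  6.000000e+00]
[[-0.037, -0.002, -0.0], [-0.037, -0.001, -0.0], [-0.037, -0.001, -0.0], [-0.037, -0.001, -0.0], [-0.014, 0.0, -0.0], [-0.014, -0.0, -0.0], [-0.014, -0.001, -0.0], [-0.013, -0.001, -0.0]] 
  [[0, 0, np.float64(0.002)], [0, 0, np.float64(0.002)], [0, 0, np.float64(0.002)], [0, 0, np.float64(0.002)], [0, 0, np.float64(-0.04)], [0, 0, np.float64(-0.04)], [0, 0, np.float64(-0.04)], [0, 0, np.float64(-0.04)]]
[[-0.013, -0.002, -0.0], [-0.013, -0.002, -0.0], [-0.013, -0.003, -0.0], [-0.014, 0.0, -0.0], [-0.014, -0.0, -0.0], [-0.014, -0.001, -0.0], [-0.014, -0.001, -0.0], [-0.014, -0.002, -0.0]] 
  [[0, 0, np.float64(-0.04)], [0, 0, np.float64(-0.04)], [0, 0, np.float64(-0.04)], [0, 0, np.float64(-0.041)], [0, 0, np.float64(-0.041)], [0, 0, np.float64(-0.041)], [0, 0, np.float64(-0.041)], [0, 0, np.float64(-0.041)]]
[[-0.014, -0.003, -0.0], [-0.014, -0.003, -0.0], [-0.014, 0.0, -0.0], [-0.014, -0.001, -0.0], [-0.014, -0.001, -0.0], [-0.014, -0.002, -0.0], [-0.013, -0.002, -0.0], [-0.013, -0.003, -0.0]] 
  [[0, 0, np.float64(-0.041)], [0, 0, np.float64(-0.041)], [0, 0, np.float64(-0.04)], [0, 0, np.float64(-0.04)], [0, 0, np.float64(-0.04)], [0, 0, np.float64(-0.04)], [0, 0, np.float64(-0.04)], [0, 0, np.float64(-0.04)]]
```

Emit:
{"fn": "play_rows", "kwargs": {
  "slide": [
    [-0.034,-0.001,0],
    [-0.034,-0.001,0],
    [-0.025,-0.001,0],
    [-0.01,-0.001,0],
    [-0.01,-0.001,0],
    [-0.01,0,0],
    [-0.01,0,0],
    [-0.01,0,0]
  ],
  "twist": [
    [0,0,0],
    [0,0,0],
    [0,0,0],
    [0,0,0],
    [0,0,0],
    [0,0,0],
    [0,0,0],
    [0,0,0]
  ]
}}

```text
t: 3.35
tool_pos: [0.4583, -0.0024, 0.0808]
orientation: [-2.329, -2.108, -0.0]
force: [0.1, 1.8, 1.1]
opening: 0.0005
gripper_force: 0.7
```

Emit:
{"fn": "play_rows", "kwargs": {
  "slide": [
    [-0.014,0,0],
    [-0.014,0,0],
    [-0.014,-0.001,0],
    [-0.013,-0.001,0],
    [-0.013,-0.002,0],
    [-0.013,-0.002,0],
    [-0.013,-0.003,0],
    [-0.014,0,0]
  ],
  "twist": [
    [0,0,-0.04],
    [0,0,-0.04],
    [0,0,-0.04],
    [0,0,-0.04],
    [0,0,-0.04],
    [0,0,-0.04],
    [0,0,-0.04],
    [0,0,-0.041]
  ]
}}

```text
t: 4.15
tool_pos: [0.4568, -0.0294, 0.0804]
orientation: [-1.94, -2.469, 0.0]
force: [-1.5, 1.3, 0.2]
opening: 0.0004
gripper_force: 0.7
```

Run:
```python
from plan import *
im,d,c=snap('top');st(); cv2.imwrite('pics/t3.png',cv2.resize(im[165:265,240:370,::-1],(780,600),interpolation=cv2.INTER_CUBIC))
```

```text
t 4.2 p [ 0.457  -0.0299  0.0805] yaw 103.8 tilt [ 0.    -0.001 -1.   ] F [ 0.18 -0.76  0.07] T [-0.05  0.07  0.  ] open 0.0004
```

View pics/t3.png

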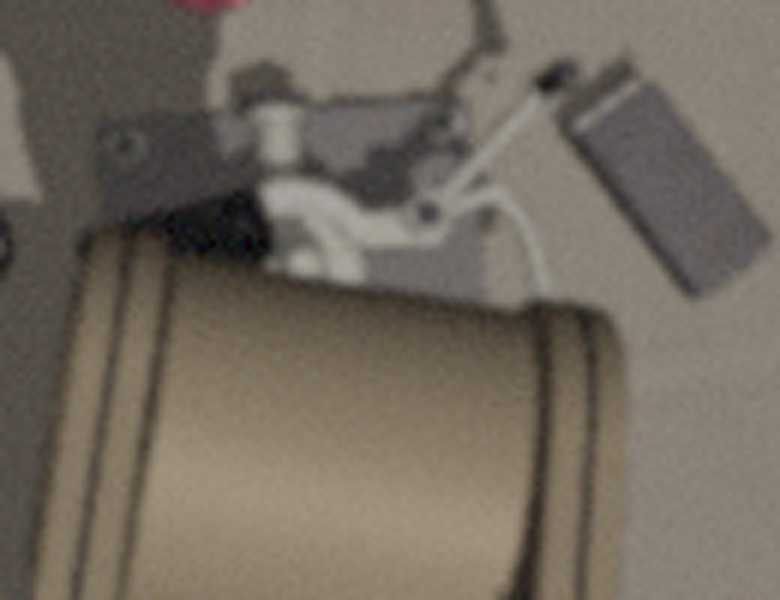

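The top view is blocked by the arm, but the force shows contact with the post. I'll go on pushing and check with the side view.

Run:
```python
from plan import *
x=np.load('x.npy'); off=.0125
w=[]
for a,n in ((.5,5),(.28,5),(.13,6)):
    p=post(x,a); r=p-S(x,H,0); ang=np.degrees(np.arctan2(r[1],r[0]))%360; dirn=np.radians(ang+90)
    w.append((p[0]-off*np.cos(dirn),p[1]-off*np.sin(dirn),.08,ang-90,n))
rows(w)
```

```text
[[-0.015, -0.001, 0.0], [-0.015, -0.002, 0.0], [-0.015, -0.003, 0.0], [-0.015, -0.004, 0.0], [-0.015, -0.004, 0.0], [-0.014, -0.001, -0.0], [-0.014, -0.001, -0.0], [-0.014, -0.002, -0.0]] 
  [[0, 0, np.float64(-0.046)], [0, 0, np.float64(-0.046)], [0, 0, np.float64(-0.046)], [0, 0, np.float64(-0.046)], [0, 0, np.float64(-0.046)], [0, 0, np.float64(-0.042)], [0, 0, np.float64(-0.042)], [0, 0, np.float64(-0.042)]]
[[-0.014, -0.003, -0.0], [-0.014, -0.003, -0.0], [-0.008, -0.001, -0.0], [-0.008, -0.001, -0.0], [-0.008, -0.001, -0.0], [-0.008, -0.001, -0.0], [-0.008, -0.001, -0.0], [-0.008, -0.002, -0.0]] 
  [[0, 0, np.float64(-0.042)], [0, 0, np.float64(-0.042)], [0, 0, np.float64(-0.024)], [0, 0, np.float64(-0.024)], [0, 0, np.float64(-0.024)], [0, 0, np.float64(-0.024)], [0, 0, np.float64(-0.024)], [0, 0, np.float64(-0.024)]]
```

Emit:
{"fn": "play_rows", "kwargs": {
  "slide": [
    [-0.015,-0.001,0],
    [-0.015,-0.002,0],
    [-0.015,-0.003,0],
    [-0.015,-0.004,0],
    [-0.015,-0.004,0],
    [-0.014,-0.001,0],
    [-0.014,-0.001,0],
    [-0.014,-0.002,0]
  ],
  "twist": [
    [0,0,-0.046],
    [0,0,-0.046],
    [0,0,-0.046],
    [0,0,-0.046],
    [0,0,-0.046],
    [0,0,-0.042],
    [0,0,-0.042],
    [0,0,-0.042]
  ]
}}

```text
t: 5.0
tool_pos: [0.4641, -0.058, 0.0805]
orientation: [-1.451, -2.786, 0.0]
force: [-1.6, 0.6, 0.3]
opening: 0.0007
gripper_force: 0.7
```

Emit:
{"fn": "play_rows", "kwargs": {
  "slide": [
    [-0.014,-0.003,0],
    [-0.014,-0.003,0],
    [-0.008,-0.001,0],
    [-0.008,-0.001,0],
    [-0.008,-0.001,0],
    [-0.008,-0.001,0],
    [-0.008,-0.001,0],
    [-0.008,-0.002,0]
  ],
  "twist": [
    [0,0,-0.042],
    [0,0,-0.042],
    [0,0,-0.024],
    [0,0,-0.024],
    [0,0,-0.024],
    [0,0,-0.024],
    [0,0,-0.024],
    [0,0,-0.024]
  ]
}}

```text
t: 5.8
tool_pos: [0.4744, -0.0746, 0.0805]
orientation: [-1.107, -2.94, -0.0]
force: [-0.4, 0.4, -0.6]
opening: 0.0005
gripper_force: 0.6
```

Run:
```python
from plan import *
im,d,c=snap('side');st(); cv2.imwrite('pics/s4.png',cv2.resize(im[170:280,180:327,::-1],(800,600),interpolation=cv2.INTER_CUBIC))
x=np.load('x.npy')
for a in (.2,.13,0):
  print(a,post(x,a).round(4),np.round((np.array(proj(c,post(x,a)))-[180,170])*5.45,0))
```

```text
t 5.85 p [ 0.4746 -0.0748  0.0806] yaw 138.8 tilt [-0.  0. -1.] F [-0.29  0.32 -1.48] T [ 0.03  0.16 -0.01] open 0.0008
0.2 [ 0.48   -0.0795  0.1125] [250. 247.]
0.13 [ 0.4842 -0.0834  0.1125] [262. 251.]
0 [ 0.4926 -0.0898  0.1125] [285. 257.]
```

View pics/s4.png

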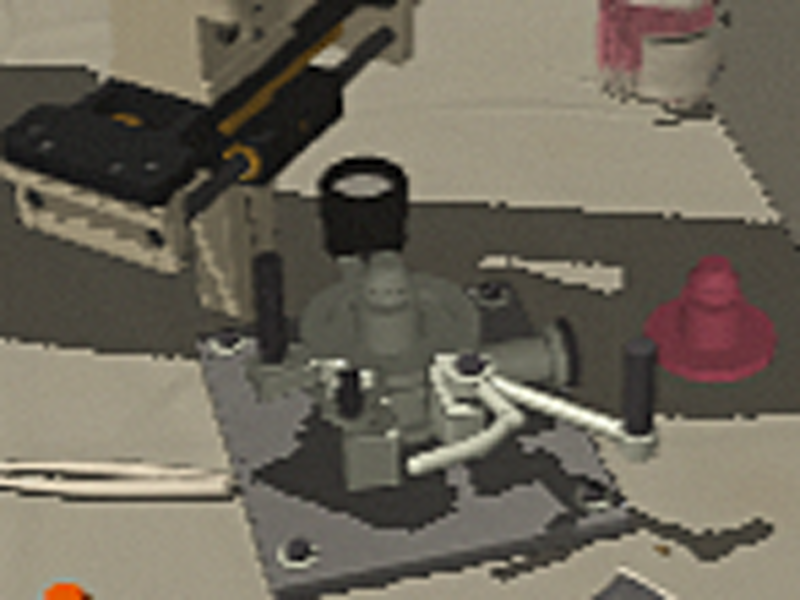

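The side view shows the ring nearly shut: post top at (267,258), ring angle about 0.1 rad. I'll finish by feel.

Emit:
{"fn": "play_rows", "kwargs": {
  "slide": [
    [-0.004,0,0],
    [-0.004,0,0],
    [-0.004,0,0],
    [-0.004,0,0],
    [-0.004,-0.001,0],
    [-0.004,-0.001,0],
    [0,0,0],
    [0,0,0]
  ],
  "twist": [
    [0,0,-0.012],
    [0,0,-0.012],
    [0,0,-0.012],
    [0,0,-0.012],
    [0,0,-0.012],
    [0,0,-0.012],
    [0,0,0],
    [0,0,0]
  ]
}}

```text
t: 6.65
tool_pos: [0.4788, -0.0787, 0.0806]
orientation: [0.999, 2.978, 0.0]
force: [-1.4, 0.0, -0.1]
opening: 0.0004
gripper_force: 0.6
```

Emit:
{"fn": "play_rows", "kwargs": {
  "slide": [
    [-0.003,0,0],
    [0,0,0],
    [-0.003,0,0],
    [0,0,0],
    [-0.003,0,0],
    [0,0,0],
    [0,0,0],
    [0,0,0]
  ],
  "twist": [
    [0,0,-0.012],
    [0,0,0],
    [0,0,0],
    [0,0,0],
    [0,0,0],
    [0,0,0],
    [0,0,0],
    [0,0,0]
  ]
}}

```text
t: 7.45
tool_pos: [0.4806, -0.0801, 0.0807]
orientation: [0.98, 2.985, 0.0]
force: [-2.4, -0.2, -0.7]
opening: 0.0004
gripper_force: 0.7
```

Emit:
{"fn": "play_rows", "kwargs": {
  "slide": [
    [-0.003,0,0],
    [0,0,0],
    [-0.003,0,0],
    [0,0,0],
    [-0.003,0,0],
    [0,0,0],
    [0,0,0],
    [0,0,0]
  ],
  "twist": [
    [0,0,0],
    [0,0,0],
    [0,0,0],
    [0,0,0],
    [0,0,0],
    [0,0,0],
    [0,0,0],
    [0,0,0]
  ]
}}

```text
t: 8.25
tool_pos: [0.482, -0.0812, 0.0806]
orientation: [-0.98, -2.984, -0.0]
force: [-4.3, 1.6, 1.9]
opening: 0.0009
gripper_force: 2.5
```

Emit:
{"fn": "play_rows", "kwargs": {
  "slide": [
    [-0.002,0,0],
    [0,0,0],
    [-0.002,0,0],
    [0,0,0],
    [0,0,0],
    [0,0,0],
    [0,0,0],
    [0,0,0]
  ],
  "twist": [
    [0,0,0],
    [0,0,0],
    [0,0,0],
    [0,0,0],
    [0,0,0],
    [0,0,0],
    [0,0,0],
    [0,0,0]
  ]
}}

```text
t: 9.05
tool_pos: [0.4822, -0.0814, 0.0805]
orientation: [-0.979, -2.983, -0.001]
force: [-8.6, 3.9, 6.3]
opening: 0.0004
gripper_force: 4.6
```

Emit:
{"fn": "play_rows", "kwargs": {
  "slide": [
    [-0.002,0,0],
    [0,0,0],
    [0,0,0],
    [0,0,0],
    [0,0,0],
    [0,0,0],
    [0,0,0],
    [0,0,0]
  ],
  "twist": [
    [0,0,0],
    [0,0,0],
    [0,0,0],
    [0,0,0],
    [0,0,0],
    [0,0,0],
    [0,0,0],
    [0,0,0]
  ]
}}

```text
t: 9.85
tool_pos: [0.4822, -0.0815, 0.0805]
orientation: [-0.979, -2.982, -0.001]
force: [-10.9, 5.9, 6.9]
opening: 0.0006
gripper_force: 5.7
```

Run:
```python
from plan import *
st(); s=robot.read_state()
p=s['tool_pos']; x=np.load('x.npy')
# back off and rise, then above/behind latch post: push dir at q=1.256
q=x[4]; l=lpost(x,q); ang=np.degrees(240*np.pi/180+q+x[2]); d=np.radians(ang-90); print('latch post',l,'ang',ang, 'pushdir',ang-90)
t=(l[0]-.032*np.cos(d),l[1]-.032*np.sin(d)); print(t)
b=np.array([np.cos(np.radians(144)),np.sin(np.radians(144))])
a=p[:2]+b*.02
rows([(a[0],a[1],.081,144,3),(a[0],a[1],.175,144,5),(*t,.175,45,16)])
```

```text
t 9.85 p [ 0.4822 -0.0815  0.0805] yaw 143.7 tilt [ 0.003 -0.001 -1.   ] F [-10.93   5.91   6.87] T [ 0.69  1.72 -0.02] open 0.0006
latch post [ 0.61304935 -0.17664663  0.115     ] ang 315.3388288132128 pushdir 225.33882881321279
(np.float64(0.6355425606963593), np.float64(-0.1538857986969141))
[[0.027, -0.0, -0.001], [0.027, -0.0, -0.001], [0.027, -0.0, -0.001], [0.0, 0.0, -0.075], [0.0, 0.0, -0.075], [0.0, 0.0, -0.075], [0.0, 0.0, -0.075], [0.0, 0.0, -0.075]] 
  [[0, 0, np.float64(-0.002)], [0, 0, np.float64(-0.002)], [0, 0, np.float64(-0.002)], [0, 0, np.float64(0.0)], [0, 0, np.float64(0.0)], [0, 0, np.float64(0.0)], [0, 0, np.float64(0.0)], [0, 0, np.float64(0.0)]]
[[-0.047, 0.008, -0.0], [-0.046, 0.013, -0.0], [-0.044, 0.018, -0.0], [-0.042, 0.022, -0.0], [-0.039, 0.027, -0.0], [-0.036, 0.031, -0.0], [-0.032, 0.034, -0.0], [-0.029, 0.038, -0.0]] 
  [[0, 0, np.float64(0.103)], [0, 0, np.float64(0.103)], [0, 0, np.float64(0.103)], [0, 0, np.float64(0.103)], [0, 0, np.float64(0.103)], [0, 0, np.float64(0.103)], [0, 0, np.float64(0.103)], [0, 0, np.float64(0.103)]]
[[-0.024, 0.041, -0.0], [-0.02, 0.043, -0.0], [-0.015, 0.045, -0.0], [-0.01, 0.046, -0.0], [-0.005, 0.047, -0.0], [0.0, 0.047, -0.0], [0.005, 0.047, -0.0], [0.01, 0.046, -0.0]] 
  [[0, 0, np.float64(0.103)], [0, 0, np.float64(0.103)], [0, 0, np.float64(0.103)], [0, 0, np.float64(0.103)], [0, 0, np.float64(0.103)], [0, 0, np.float64(0.103)], [0, 0, np.float64(0.103)], [0, 0, np.float64(0.103)]]
```

The force climbs and the tool no longer moves, so the ring is shut against metal. I'll back off, rise and go to the latch.

Emit:
{"fn": "play_rows", "kwargs": {
  "slide": [
    [0.027,0,0],
    [0.03,0,0],
    [0.03,0,0],
    [0,0,-0.075],
    [0,0,-0.075],
    [0,0,-0.075],
    [0,0,-0.075],
    [0,0,-0.075]
  ],
  "twist": [
    [0,0,0],
    [0,0,0],
    [0,0,0],
    [0,0,0],
    [0,0,0],
    [0,0,0],
    [0,0,0],
    [0,0,0]
  ]
}}

```text
t: 10.65
tool_pos: [0.4658, -0.0692, 0.1753]
orientation: [0.98, 2.984, 0.0]
force: [-0.5, 0.4, 0.2]
opening: 0.0003
gripper_force: 0.0
```

Emit:
{"fn": "play_rows", "kwargs": {
  "slide": [
    [-0.047,0.008,0],
    [-0.046,0.013,0],
    [-0.044,0.018,0],
    [-0.042,0.022,0],
    [-0.039,0.027,0],
    [-0.036,0.031,0],
    [-0.032,0.034,0],
    [-0.029,0.038,0]
  ],
  "twist": [
    [0,0,0.103],
    [0,0,0.103],
    [0,0,0.103],
    [0,0,0.103],
    [0,0,0.103],
    [0,0,0.103],
    [0,0,0.103],
    [0,0,0.103]
  ]
}}

```text
t: 11.45
tool_pos: [0.5512, -0.112, 0.1745]
orientation: [2.143, 2.296, 0.0]
force: [-0.0, 1.0, -0.5]
opening: 0.0007
gripper_force: 0.0
```

Emit:
{"fn": "play_rows", "kwargs": {
  "slide": [
    [-0.024,0.041,0],
    [-0.02,0.043,0],
    [-0.015,0.045,0],
    [-0.01,0.046,0],
    [-0.005,0.047,0],
    [0,0.047,0],
    [0.005,0.047,0],
    [0.01,0.046,0]
  ],
  "twist": [
    [0,0,0.103],
    [0,0,0.103],
    [0,0,0.103],
    [0,0,0.103],
    [0,0,0.103],
    [0,0,0.103],
    [0,0,0.103],
    [0,0,0.103]
  ]
}}

```text
t: 12.25
tool_pos: [0.6356, -0.1544, 0.1745]
orientation: [2.907, 1.19, 0.001]
force: [-1.3, -1.2, -0.1]
opening: 0.0007
gripper_force: 0.0
```

Run:
```python
from plan import *
im,d,c=snap('side');st(); cv2.imwrite('pics/s5.png',cv2.resize(im[170:280,180:327,::-1],(800,600),interpolation=cv2.INTER_CUBIC))
x=np.load('x.npy')
for a in (.1,.05,0,-.04):
  print(a,np.round((np.array(proj(c,post(x,a)))-[180,170])*5.45,0))
for a in (1.2,1.3,1.4): print('latch',a,np.round((np.array(proj(c,lpost(x,a)))-[180,170])*5.45,0))
```

```text
t 12.3 p [ 0.6366 -0.1552  0.1744] yaw 44.1 tilt [ 0.     0.001 -1.   ] F [-1.57  1.03  0.27] T [-0.03  0.16  0.03] open 0.0008
0.1 [267. 253.]
0.05 [276. 255.]
0 [285. 257.]
-0.04 [293. 259.]
latch 1.2 [634. 346.]
latch 1.3 [644. 335.]
latch 1.4 [651. 324.]
```

View pics/s5.png

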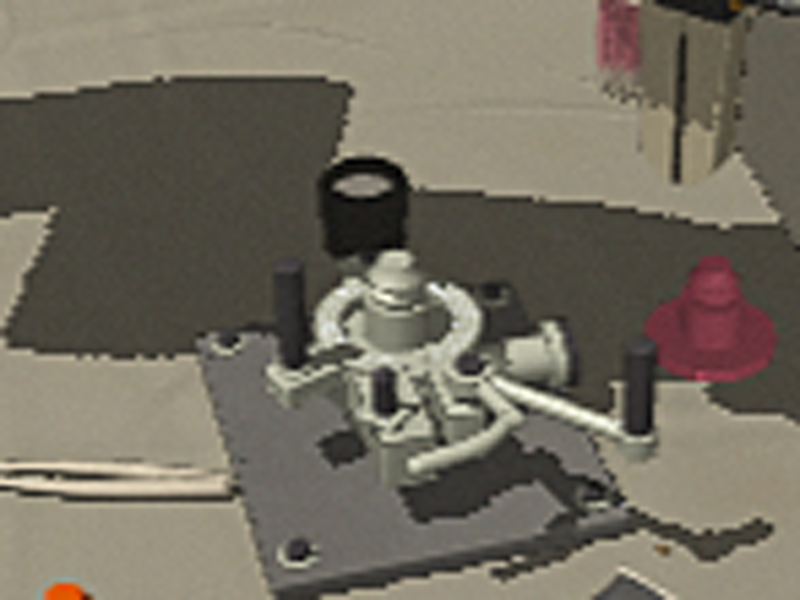

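The ring is shut round both flanges: post top at (288,265) against (285,257) predicted for 0 rad. The latch post top is at (641,343), so q is about 1.23. I'll descend behind the latch post.

Emit:
{"fn": "play_rows", "kwargs": {
  "slide": [
    [0,0,0.044],
    [0,0,0.044],
    [0,0,0.044],
    [0,0,0.044],
    [0,0,0.044],
    [0,0,0.044],
    [0,0,0.044],
    [0,0,0.044]
  ],
  "twist": [
    [0,0,0],
    [0,0,0],
    [0,0,0],
    [0,0,0],
    [0,0,0],
    [0,0,0],
    [0,0,0],
    [0,0,0]
  ]
}}

```text
t: 13.1
tool_pos: [0.6353, -0.1545, 0.0854]
orientation: [-2.905, -1.196, 0.0]
force: [0.4, 1.2, 0.5]
opening: 0.0002
gripper_force: 0.0
```

Emit:
{"fn": "play_rows", "kwargs": {
  "slide": [
    [-0.028,0,0],
    [-0.016,0,0],
    [-0.008,0,0],
    [-0.008,0,0],
    [-0.008,0,0],
    [-0.008,0,0],
    [-0.008,0,0],
    [0,0,0]
  ],
  "twist": [
    [0,0,0],
    [0,0,0],
    [0,0,0],
    [0,0,0],
    [0,0,0],
    [0,0,0],
    [0,0,0],
    [0,0,0]
  ]
}}

```text
t: 13.9
tool_pos: [0.6209, -0.1694, 0.087]
orientation: [2.904, 1.196, 0.002]
force: [3.7, 2.4, 2.3]
opening: 0.0005
gripper_force: 1.7
```

Run:
```python
from plan import *
st(); x=np.load('x.npy'); off=.0128
w=[]
for q,n in ((1.0,8),(.75,8),(.5,8)):
    l=lpost(x,q); ang=np.degrees(np.radians(240)+q+x[2])-90; d=np.radians(ang)
    w.append((l[0]-off*np.cos(d),l[1]-off*np.sin(d),.085,ang-180,n)); print(np.round(w[-1],4))
rows(w)
```

```text
t 13.9 p [ 0.6209 -0.1694  0.087 ] yaw 44.8 tilt [ 0.001  0.001 -1.   ] F [3.75 2.37 2.33] T [ 0.25 -0.45  0.05] open 0.0005
[ 0.6089 -0.1819  0.085  30.6463  8.    ]
[ 0.5931 -0.1923  0.085  16.3224  8.    ]
[ 0.5751 -0.1984  0.085   1.9984  8.    ]
[[-0.009, 0.0, 0.001], [-0.009, 0.001, 0.001], [-0.009, 0.001, 0.001], [-0.009, 0.001, 0.001], [-0.009, 0.001, 0.001], [-0.009, 0.002, 0.001], [-0.008, 0.002, 0.001], [-0.008, 0.002, 0.001]] 
  [[0, 0, np.float64(0.029)], [0, 0, np.float64(0.029)], [0, 0, np.float64(0.029)], [0, 0, np.float64(0.029)], [0, 0, np.float64(0.029)], [0, 0, np.float64(0.029)], [0, 0, np.float64(0.029)], [0, 0, np.float64(0.029)]]
[[-0.009, 0.0, -0.0], [-0.009, 0.001, -0.0], [-0.009, 0.001, -0.0], [-0.009, 0.001, -0.0], [-0.009, 0.002, -0.0], [-0.009, 0.002, -0.0], [-0.009, 0.002, -0.0], [-0.009, 0.002, -0.0]] 
  [[0, 0, np.float64(0.03)], [0, 0, np.float64(0.03)], [0, 0, np.float64(0.03)], [0, 0, np.float64(0.03)], [0, 0, np.float64(0.03)], [0, 0, np.float64(0.03)], [0, 0, np.float64(0.03)], [0, 0, np.float64(0.03)]]
[[-0.009, 0.0, -0.0], [-0.009, 0.001, -0.0], [-0.009, 0.001, -0.0], [-0.009, 0.001, -0.0], [-0.009, 0.002, -0.0], [-0.009, 0.002, -0.0], [-0.009, 0.002, -0.0], [-0.009, 0.002, -0.0]] 
  [[0, 0, np.float64(0.03)], [0, 0, np.float64(0.03)], [0, 0, np.float64(0.03)], [0, 0, np.float64(0.03)], [0, 0, np.float64(0.03)], [0, 0, np.float64(0.03)], [0, 0, np.float64(0.03)], [0, 0, np.float64(0.03)]]
```

Emit:
{"fn": "play_rows", "kwargs": {
  "slide": [
    [-0.009,0,0],
    [-0.009,0.001,0],
    [-0.009,0.001,0],
    [-0.009,0.001,0],
    [-0.009,0.001,0],
    [-0.009,0.002,0],
    [-0.008,0.002,0],
    [-0.008,0.002,0]
  ],
  "twist": [
    [0,0,0.029],
    [0,0,0.029],
    [0,0,0.029],
    [0,0,0.029],
    [0,0,0.029],
    [0,0,0.029],
    [0,0,0.029],
    [0,0,0.029]
  ]
}}

```text
t: 14.7
tool_pos: [0.6087, -0.1825, 0.0869]
orientation: [3.029, 0.832, 0.002]
force: [4.9, 0.3, 3.2]
opening: 0.0003
gripper_force: 2.2
```

Emit:
{"fn": "play_rows", "kwargs": {
  "slide": [
    [-0.009,0,0],
    [-0.009,0.001,0],
    [-0.009,0.001,0],
    [-0.009,0.001,0],
    [-0.009,0.002,0],
    [-0.009,0.002,0],
    [-0.009,0.002,0],
    [-0.009,0.002,0]
  ],
  "twist": [
    [0,0,0.03],
    [0,0,0.03],
    [0,0,0.03],
    [0,0,0.03],
    [0,0,0.03],
    [0,0,0.03],
    [0,0,0.03],
    [0,0,0.03]
  ]
}}

```text
t: 15.5
tool_pos: [0.5931, -0.1926, 0.0868]
orientation: [3.109, 0.445, 0.001]
force: [4.6, -1.6, 3.9]
opening: 0.0008
gripper_force: 2.4
```

```bash
cat >> plan.py <<'E'
def lat(off=.0128):
    st(); x=np.load('x.npy'); s=robot.read_state(); M=R.from_rotvec(s['orientation']).as_matrix()
    c=s['tool_pos']-off*M[:,0]; v=(c-S(x,[.016,-.056],0))[:2]; print('q~',(np.arctan2(v[1],v[0])-np.radians(240)-x[2]+np.pi)%(2*np.pi)-np.pi,'r',np.hypot(*v),'F push',s['force']@M[:,0])
E
python3 -c "from plan import *; lat()"
```

```text
t 15.5 p [ 0.5931 -0.1926  0.0868] yaw 16.3 tilt [ 0.     0.001 -1.   ] F [ 4.55 -1.61  3.94] T [-0.19 -0.65 -0.04] open 0.0008
q~ 0.7492839071113808 r 0.07532983508664627 F push 3.920555049135258
```

Emit:
{"fn": "play_rows", "kwargs": {
  "slide": [
    [-0.009,0,0],
    [-0.009,0.001,0],
    [-0.009,0.001,0],
    [-0.009,0.001,0],
    [-0.009,0.002,0],
    [-0.009,0.002,0],
    [-0.009,0.002,0],
    [-0.009,0.002,0]
  ],
  "twist": [
    [0,0,0.03],
    [0,0,0.03],
    [0,0,0.03],
    [0,0,0.03],
    [0,0,0.03],
    [0,0,0.03],
    [0,0,0.03],
    [0,0,0.03]
  ]
}}

```text
t: 16.3
tool_pos: [0.5756, -0.1987, 0.0866]
orientation: [3.14, 0.052, 0.0]
force: [3.7, -2.4, 3.3]
opening: 0.0007
gripper_force: 2.4
```

Emit:
{"fn": "play_rows", "kwargs": {
  "slide": [
    [-0.005,0,0],
    [-0.005,0.001,0],
    [-0.005,0,0],
    [-0.005,0.001,0],
    [-0.005,0,0],
    [-0.005,0.001,0],
    [-0.005,0,0],
    [-0.005,0.001,0]
  ],
  "twist": [
    [0,0,0.016],
    [0,0,0.016],
    [0,0,0.016],
    [0,0,0.016],
    [0,0,0.016],
    [0,0,0.016],
    [0,0,0.016],
    [0,0,0.016]
  ]
}}

```text
t: 17.1
tool_pos: [0.5654, -0.1997, 0.0864]
orientation: [3.136, -0.157, -0.0]
force: [3.5, -4.9, 2.4]
opening: 0.0007
gripper_force: 2.4
```

```bash
python3 -c "from plan import *; lat()"
```

```text
t 17.1 p [ 0.5654 -0.1997  0.0864] yaw -5.7 tilt [ 0.     0.001 -1.   ] F [ 3.5  -4.87  2.37] T [-0.76 -0.54  0.07] open 0.0007
q~ 0.37138028892238495 r 0.07481889343239516 F push 3.9699311461660374
```

Emit:
{"fn": "play_rows", "kwargs": {
  "slide": [
    [-0.004,0.003,0],
    [-0.004,0.003,0],
    [-0.004,0.001,0],
    [-0.004,0.001,0],
    [-0.004,0.001,0],
    [-0.004,0,0],
    [0,0,0],
    [0,0,0]
  ],
  "twist": [
    [0,0,0.013],
    [0,0,0.013],
    [0,0,0.013],
    [0,0,0.013],
    [0,0,0.013],
    [0,0,0.013],
    [0,0,0],
    [0,0,0]
  ]
}}

```text
t: 17.9
tool_pos: [0.5593, -0.2002, 0.0862]
orientation: [-3.129, 0.282, 0.001]
force: [4.3, -0.7, 1.7]
opening: 0.0
gripper_force: 1.5
```

```bash
python3 -c "from plan import *; lat()"
```

```text
t 17.9 p [ 0.5593 -0.2002  0.0862] yaw -10.3 tilt [-0. -0. -1.] F [ 4.34 -0.68  1.72] T [-0.17 -0.31  0.01] open 0.0
q~ 0.29069034332994814 r 0.07512248305307048 F push 4.392951552604126
```

Emit:
{"fn": "play_rows", "kwargs": {
  "slide": [
    [-0.004,0.001,0],
    [-0.004,0,0],
    [-0.004,0.001,0],
    [-0.004,0,0],
    [-0.004,0.001,0],
    [0,0,0],
    [0,0,0],
    [0,0,0]
  ],
  "twist": [
    [0,0,0.013],
    [0,0,0.013],
    [0,0,0.013],
    [0,0,0.013],
    [0,0,0.013],
    [0,0,0],
    [0,0,0],
    [0,0,0]
  ]
}}

```text
t: 18.7
tool_pos: [0.5543, -0.2, 0.0863]
orientation: [3.117, -0.389, -0.001]
force: [2.6, -1.7, 1.7]
opening: 0.0004
gripper_force: 1.5
```

```bash
python3 -c "from plan import *; lat()"
```

```text
t 18.7 p [ 0.5543 -0.2     0.0863] yaw -14.2 tilt [-0.  0. -1.] F [ 2.57 -1.69  1.68] T [-0.26 -0.29  0.03] open 0.0004
q~ 0.2249184160057318 r 0.07508230512881353 F push 2.905492283917893
```

Emit:
{"fn": "play_rows", "kwargs": {
  "slide": [
    [-0.004,0.001,0],
    [-0.004,0.001,0],
    [-0.004,0.001,0],
    [-0.004,0.001,0],
    [-0.004,0.001,0],
    [0,0,0],
    [0,0,0],
    [0,0,0]
  ],
  "twist": [
    [0,0,0.013],
    [0,0,0.013],
    [0,0,0.013],
    [0,0,0.013],
    [0,0,0.013],
    [0,0,0],
    [0,0,0],
    [0,0,0]
  ]
}}

```text
t: 19.5
tool_pos: [0.5501, -0.1999, 0.0864]
orientation: [3.102, -0.496, 0.003]
force: [8.0, -3.2, -2.0]
opening: 0.0002
gripper_force: 4.1
```

```bash
python3 -c "from plan import *; lat()"
```

```text
t 19.5 p [ 0.5501 -0.1999  0.0864] yaw -18.2 tilt [ 0.002 -0.    -1.   ] F [ 7.95 -3.15 -2.02] T [-0.37 -1.27  0.02] open 0.0002
q~ 0.17199278386425831 r 0.0751935213956772 F push 8.534974055832254
```

The push rises to 8.5 N at q about 0.17, so wedging has begun. I'll use small steps from here.

Emit:
{"fn": "play_rows", "kwargs": {
  "slide": [
    [-0.003,0.001,0],
    [0,0,0],
    [-0.003,0,0],
    [0,0,0],
    [0,0,0],
    [0,0,0],
    [0,0,0],
    [0,0,0]
  ],
  "twist": [
    [0,0,0.005],
    [0,0,0],
    [0,0,0.005],
    [0,0,0],
    [0,0,0],
    [0,0,0],
    [0,0,0],
    [0,0,0]
  ]
}}

```text
t: 20.3
tool_pos: [0.549, -0.1997, 0.0865]
orientation: [3.099, -0.512, 0.004]
force: [10.8, -3.3, -3.4]
opening: 0.0001
gripper_force: 5.0
```

```bash
python3 -c "from plan import *; lat()"
```

```text
t 20.3 p [ 0.549  -0.1997  0.0865] yaw -18.8 tilt [ 0.003 -0.    -1.   ] F [10.81 -3.33 -3.38] T [-0.43 -1.61 -0.01] open 0.0001
q~ 0.1567393491545701 r 0.07525704886512825 F push 11.29576026864654
```

Emit:
{"fn": "play_rows", "kwargs": {
  "slide": [
    [-0.003,0,0],
    [0,0,0],
    [-0.002,0,0],
    [0,0,0],
    [0,0,0],
    [0,0,0],
    [0,0,0],
    [0,0,0]
  ],
  "twist": [
    [0,0,0.005],
    [0,0,0],
    [0,0,0],
    [0,0,0],
    [0,0,0],
    [0,0,0],
    [0,0,0],
    [0,0,0]
  ]
}}

```text
t: 21.1
tool_pos: [0.5477, -0.1995, 0.0864]
orientation: [3.098, -0.52, 0.004]
force: [8.1, -2.6, -4.1]
opening: 0.0006
gripper_force: 4.9
```

```bash
python3 -c "from plan import *; lat()"
```

```text
t 21.1 p [ 0.5477 -0.1995  0.0864] yaw -19.1 tilt [ 0.003 -0.    -1.   ] F [ 8.07 -2.59 -4.07] T [-0.56 -1.49  0.01] open 0.0006
q~ 0.13922630806284086 r 0.07533371698922475 F push 8.458422945120025
```

Emit:
{"fn": "play_rows", "kwargs": {
  "slide": [
    [-0.003,0,0],
    [0,0,0],
    [-0.002,0,0],
    [0,0,0],
    [0,0,0],
    [0,0,0],
    [0,0,0],
    [0,0,0]
  ],
  "twist": [
    [0,0,0.005],
    [0,0,0],
    [0,0,0.005],
    [0,0,0],
    [0,0,0],
    [0,0,0],
    [0,0,0],
    [0,0,0]
  ]
}}

```text
t: 21.9
tool_pos: [0.5469, -0.1993, 0.0865]
orientation: [3.095, -0.536, 0.005]
force: [12.4, -5.3, -5.7]
opening: 0.0004
gripper_force: 6.0
```

```bash
python3 -c "from plan import *; lat()"
```

```text
t 21.9 p [ 0.5469 -0.1993  0.0865] yaw -19.7 tilt [ 0.004  0.    -1.   ] F [12.4  -5.34 -5.74] T [-0.76 -1.83  0.03] open 0.0004
q~ 0.12864694608989335 r 0.07531147614208096 F push 13.451369744377354
```

The push is 13.5 N, inside the 10–15 N band. I'll let go and check that it holds.

Emit:
{"fn": "play_rows", "kwargs": {
  "slide": [
    [0.008,0,0],
    [0.012,0,0],
    [0.024,0,0],
    [0.04,0,0],
    [0.04,0,0],
    [0,0,-0.06],
    [0,0,-0.1],
    [0,0,-0.1]
  ],
  "twist": [
    [0,0,0],
    [0,0,0],
    [0,0,0],
    [0,0,0],
    [0,0,0],
    [0,0,0],
    [0,0,0],
    [0,0,0]
  ]
}}

```text
t: 22.7
tool_pos: [0.5744, -0.2091, 0.1526]
orientation: [-3.095, 0.535, 0.002]
force: [0.0, 0.4, -0.4]
opening: 0.0005
gripper_force: 0.0
```

Run:
```python
from plan import *
im,d,c=snap('side');st(); cv2.imwrite('pics/s6.png',cv2.resize(im[170:280,180:327,::-1],(800,600),interpolation=cv2.INTER_CUBIC))
x=np.load('x.npy')
for a in (.05,0): print(a,np.round((np.array(proj(c,post(x,a)))-[180,170])*5.45,0))
for a in (.3,.2,.13,0): print('latch',a,np.round((np.array(proj(c,lpost(x,a)))-[180,170])*5.45,0))
```

```text
t 22.75 p [ 0.577  -0.2102  0.1585] yaw -19.6 tilt [ 0.006  0.001 -1.   ] F [ 1.19 -0.67  3.49] T [0.01 0.06 0.06] open 0.0005
0.05 [276. 255.]
0 [285. 257.]
latch 0.3 [482. 401.]
latch 0.2 [461. 401.]
latch 0.13 [447. 400.]
latch 0 [420. 397.]
```

View pics/s6.png

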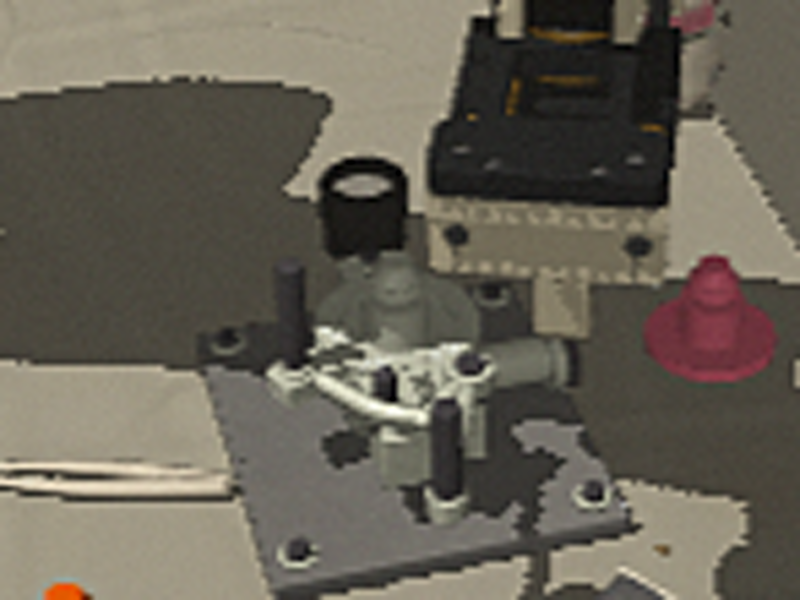

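The latch post stayed where I left it, with its top at (447,402), so q is about 0.13. The hook lies behind the keeper pin at (385,382), and the ring post is still at (288,265). I'll raise the arm clear and hand in.

Emit:
{"fn": "play_rows", "kwargs": {
  "slide": [
    [0,0,-0.05],
    [0,0,-0.05],
    [0,0,-0.05],
    [0,0,0],
    [0,0,0],
    [0,0,0],
    [0,0,0],
    [0,0,0]
  ],
  "twist": [
    [0,0,0],
    [0,0,0],
    [0,0,0],
    [0,0,0],
    [0,0,0],
    [0,0,0],
    [0,0,0],
    [0,0,0]
  ]
}}

```text
t: 23.55
tool_pos: [0.5742, -0.209, 0.1881]
orientation: [-3.095, 0.535, 0.002]
force: [-0.5, 0.7, -0.3]
opening: 0.0
gripper_force: 0.0
```

```bash
python3 -c "from plan import *; st(); print(robot.close_job())"
```

```text
t 23.55 p [ 0.5742 -0.209   0.1881] yaw -19.6 tilt [-0.001 -0.    -1.   ] F [-0.48  0.7  -0.26] T [ 0.02  0.18 -0.  ] open 0.0
the job is handed in; nothing more can be done
None
```

I shut the ring round both flanges, wedged the latch with about 13.5 N, saw it stay put when let go, and handed the job in at about 24 s with the arm clear; no verdict was returned, and the clamp forces and nozzle centring were not measured directly.

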